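# Weigh out ring cores on the spring scale

### The job

Weigh out a batch of ferrite ring cores: thread cores from the bench over the spindle of the spring scale, one after another, until the pointer has sunk into the dark band on the plate, and leave it there with the other cores lying on the bench. The dish sits loosely on the scale, so feel for the spindle and let each core down gently until it rests flat; never drive the pan down onto its stop, knock the scale or let a brittle core drop onto it. Leave the other things on the bench alone.

Things in the scene. Friction and masses are not known exactly. Their poses are not given: they have to be found in the camera images.
- scale: Spring scale, grey cast stand 150 x 124 mm, fixed to the bench. Origin on the bench under the guide tube's axis; its front looks to its own -x, z up. An upright white plate (74 mm wide, top 116 mm above the bench) stands 66 mm in front of the axis; a black pointer sinks in its slot with the pan. On top is a flat steel dish 106 mm across with a 3 mm rim, an upright spindle at its centre.
- scale_mark (a point): Fixed point on the face of the white plate, at the middle of the target band: two solid dark blocks, 12 mm high, left and right of the slot, 60 to 48 mm above the bench. The pointer must stand level with them.
- scale_top (a point): Fixed point on the scale's axis, 151 mm above the bench, where the spindle's top would be at scale_pan = 0 and no side play. Spindle: 26 mm thick, 56 mm high above the dish floor, top edge bevelled 1.5 mm. It sinks with the pan. Dish and spindle sit loosely: they stand 5.5 to 7.5 mm off this axis, direction unknown and read by no sensor, and slip sideways (to 9 mm at most) when pushed with over about 2 N.
- scale_pan (a joint): How far the sprung pan and its pointer have sunk, m; 0 is the top stop, 0.060 the hard bottom stop. Empty it rests somewhere between 0.003 and 0.015; each core sinks it about 0.010 more (spring about 116 N/m, lightly damped, settles in half a second). The dark band is 0.028 to 0.040; two or three cores are needed.
- core_1: Ferrite ring core, dark charcoal plain ring lying flat: 50 mm outside, 30 mm hole, 20 mm high, about 0.12 kg (a few per cent lighter or heavier, not the same from core to core). Origin on its axis at the underside, z up. All four look alike.
- core_2: Ferrite ring core, dark charcoal plain ring lying flat: 50 mm outside, 30 mm hole, 20 mm high, about 0.12 kg (a few per cent lighter or heavier, not the same from core to core). Origin on its axis at the underside, z up. All four look alike.
- core_3: Ferrite ring core, dark charcoal plain ring lying flat: 50 mm outside, 30 mm hole, 20 mm high, about 0.12 kg (a few per cent lighter or heavier, not the same from core to core). Origin on its axis at the underside, z up. All four look alike.
- core_4: Ferrite ring core, dark charcoal plain ring lying flat: 50 mm outside, 30 mm hole, 20 mm high, about 0.12 kg (a few per cent lighter or heavier, not the same from core to core). Origin on its axis at the underside, z up. All four look alike.
- heat_sink: Bystander: finned aluminium heat sink 50 x 60 x 28 mm, loose on the bench; origin at the centre of its underside.
- screwdriver: Bystander: small screwdriver 144 mm long, 17 mm thick, loose on the bench; origin at the middle of its underside.
- connector_strip: Bystander: white strip connector 20 x 110 x 16 mm, loose on the bench; origin at the centre of its underside.
Mind the look-alikes: they are no part of the job. What is shaped like the core_1 but green or pink is not meant.

How it is judged:
By the outcome, as a careful person would: the job done as asked, in the order asked, and still so for the second after the job is handed in, with the robot touching nothing.
It also fails if it takes over 72 s, if anything falls off the work surface, if the arm or the gripper's body presses on something with over 40 N, if the wrist force passes 120 N, or if a joint passes its speed limit or range.

### The arm

A 7-joint arm with a two-finger parallel gripper is mounted at the origin on a cart in front of the work surface, level with it; the furniture and walls round the work are solid. World frame = base frame: x ahead of the robot, y to its left, z up, the work surface at z = 0. Lengths are in m, angles in rad, forces in N, time in s.
With the tool pointing down it reaches from about 0.425 to 0.925 m from the base axis. Payload 6.8 kg.
Tool frame: the origin (TCP) lies between the finger pads; the fingertips stand 17 mm ahead of it and the grasp point (between the pads) lies 2 mm behind it; z points along the fingers, y is the direction in which the jaws open and shut (so a half turn about z gives the same grasp; the last joint's range is limited). The gripper opens to 85 mm and grips with 20 to 120 N. Pads are 22 mm wide; open, the fingers measure 114 mm over their backs; the gripper's body (76 mm by 85 mm) begins 54 mm behind the grasp point. The pads swing forward as they close: fully open they stand 13 mm farther back than shut.
Start: joints at [1.005, 0.477, 0.022, 1.555, -0.011, 1.109, -0.083], TCP at [0.298, -0.606, 0.248] pointing down, gripper open.
Joint ranges: [-2.96, 2.96], [-0.34, 2.1], [-1.41, 1.46], [0.24, 2.44], [-1.37, 4.51], [0.17, 1.92], [-2.96, 2.96]. Speed limits (rad/s): [2.39, 2.39, 3.14, 3.14, 3.14, 3.14, 3.14].

### API

Orientations are given as a unit quaternion [w, x, y, z].
In Python, from station import bot gives the robot as it stands. The module is installed in compiled form; this text tells all that it offers.
- The arm moves only by the tool carry_out, never from a script. Its argument "moves" is a list of rows, each a list of 3 entries, a list of its own where there are three numbers: the turn, a rotation vector about the tool's x, y, z in degrees, then the shift along the tool's x, y, z in cm, then the finger opening in cm, from 0 to 8.54. A call has 1 to 5 rows; each row is the pose to reach, as a shift and turn from the pose commanded when the call began, along the tool's axes at that moment; what a row does not reach only later rows make up. A row lasts 1/8 s, in which the tool goes at most 62.5 mm and 10.7 degrees, less where a joint would pass 70% of its speed; a pose out of reach is approached as far as the arm can. A call with a gripper value outside its range is refused whole. The fingers move at their own pace and stop on an object; "newtons" is the grip in N (left out, the last holds). Time passes only in rows, so rows that repeat a pose let the fingers close. It gives the time, the measured TCP pose, the force and the opening at its end, in the units of the state.
- bot.get_obs(): the state, without advancing time (a new reading comes with each control period).
- bot.read_camera(name): name is "side" or "top"; returns the picture (384x512x3 uint8, red, green, blue); there is no depth.
- bot.camera_info(name): a dict with "vertical_fov" (degrees; the focal length in pixels is half the picture's height over the tangent of half this angle, whatever the lens; pixels are square), "cx", "cy" (the principal point, pixels), "position" and "attitude" of the camera in the world. Camera axes: x right, y up, looking along -z (the intrinsics and any distortion apply to the point x, -y, -z); pixel columns grow to the right and rows downward; lengths in m; the calibration is good to about 2 mm. A picture is of the moment at which its call begins. camera_info takes no time and is no camera call.
- bot.hand_in(): hands the job in, once; it reports no verdict.
Trained networks look in the newest picture that a camera, given by its name, has taken for a name from the list of things; names that differ only in an ending like _2 or _b are one class to them, and where a whole thing is asked for, a point or a joint stands for the part that bears it (a point fixed in the world has none). Each returns a list of dicts, best first, with "score" (0 to 1); they miss things now and then, are a little off and sometimes report something else, mostly with a low value. They report only what shows in the picture. A call takes as long as a camera call. They do not tell look-alikes from the thing itself.
- bot.silhouettes(label, camera): "region" (384x512 bool, what is visible of it) and "location" ([column, row] in pixels, amid what is visible of it).
The state is a dict: "t": time; "q": joint angles; "joint_vel": joint speeds; "joint_torque": joint torques, N m; "eef_pos": TCP position; "tool_rot": TCP orientation; "contact_force": force on the tool from outside, world axes, zero at the start; "torque": the same for the moment, N m; "gripper_width": opening from 0.0 (shut) to 1.0 (fully open).
Only numpy, scipy, OpenCV 4.12 (cv2) and the standard library are available. Lean on these libraries where they do the work, as an engineer would, in place of code of your own. Each camera call takes 0.05 s, during which the arm holds its last target. There are 200 camera calls.

## Working session

There is one attempt and no reset: what is moved stays moved. The work goes in short steps, Python scripts to look and compute and a tool call to move; the robot and the scene stay as the last step left them, time stands still between calls to the robot, and variables do not carry over. Pictures are saved under pics/ and viewed, about 8 in all and at most 12, crops included, and the job is handed in when it is done.

Besides the shell and the picture viewer there is one more tool, called as name([rows], argument=value, ...), one row to a line, values as JSON. carry_out: Moves the arm, as the interface text tells. Its arguments: {"type":"object","properties":{"moves":{"type":"array"},"newtons":{"type":"number"}},"required":["moves"]}

```bash
mkdir -p pics; ls
python3 - <<'E'
from station import bot
import cv2,numpy as np
o=bot.get_obs()
for k,v in o.items(): print(k,np.round(v,4) if not isinstance(v,dict) else v)
for c in("top","side"):
    print(c,bot.camera_info(c))
    cv2.imwrite(f"pics/{c}0.png",cv2.resize(bot.read_camera(c)[:,:,::-1],(800,600)))
    for l in("core_1","scale","scale_top","scale_mark"):
        try: print(l,[(round(d["score"],2),np.round(d["location"],1).tolist(),int(d["region"].sum())) for d in bot.silhouettes(l,c)])
        except Exception as e: print(l,e)
E
```

```text
pics
t 0.0
q [ 1.0049  0.4778  0.0223  1.5564 -0.0115  1.1093 -0.0831]
joint_vel [ 0.0006 -0.0014  0.0006  0.0013 -0.0002 -0.0025  0.0008]
joint_torque [-4.00000e-04 -5.96448e+01  1.60770e+00 -2.81200e+01  1.25000e-02
  9.40000e-03 -1.00000e-04]
eef_pos [ 0.2981 -0.605   0.2473]
tool_rot [-8.000e-04  9.739e-01  2.269e-01 -3.000e-04]
contact_force [ 0.2481 -0.3567 -0.2643]
torque [ 0.0334 -0.0359 -0.0018]
gripper_width 0.9986
top {'vertical_fov': 44.33445387731384, 'cx': 252.29046904331662, 'cy': 191.09025267484367, 'position': array([ 0.36723903, -0.03316731,  1.67646527]), 'attitude': array([ 0.70902273,  0.04132197, -0.0359452 , -0.70305562])}
core_1 [(0.68, [199.1, 138.9], 128), (0.62, [157.0, 173.5], 121), (0.58, [221.0, 176.7], 109), (0.55, [183.2, 219.4], 115), (0.41, [181.0, 170.1], 124)]
scale [(0.67, [296.4, 176.4], 1483)]
scale_top [(0.71, [297.0, 179.4], 1375), (0.18, [182.1, 173.1], 127)]
scale_mark [(0.73, [297.3, 179.9], 1361)]
side {'vertical_fov': 46.00267928393866, 'cx': 254.09040316927323, 'cy': 190.2991359387889, 'position': array([0.22305436, 0.99446224, 0.88097378]), 'attitude': array([-0.13498322, -0.06555376,  0.44627054,  0.8822272 ])}
core_1 [(0.72, [252.0, 282.2], 271), (0.71, [183.9, 297.8], 339), (0.67, [164.7, 244.9], 238), (0.65, [194.9, 265.8], 277), (0.61, [217.9, 235.3], 203), (0.49, [259.1, 235.0], 219), (0.48, [292.7, 272.4], 255)]
scale [(0.67, [250.3, 177.7], 1621)]
scale_top [(0.79, [250.0, 176.4], 1566)]
scale_mark [(0.69, [247.7, 178.3], 1611)]
```

View images.

View pics/top0.png

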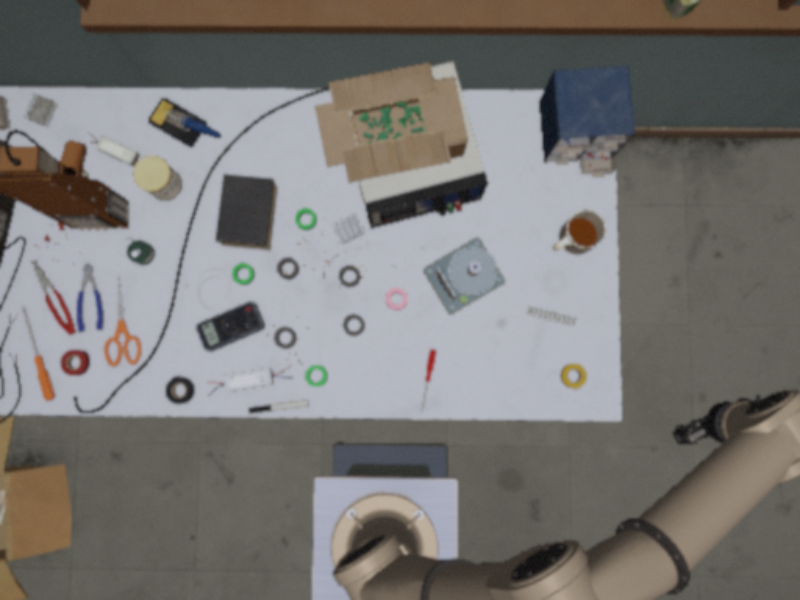

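View pics/side0.png

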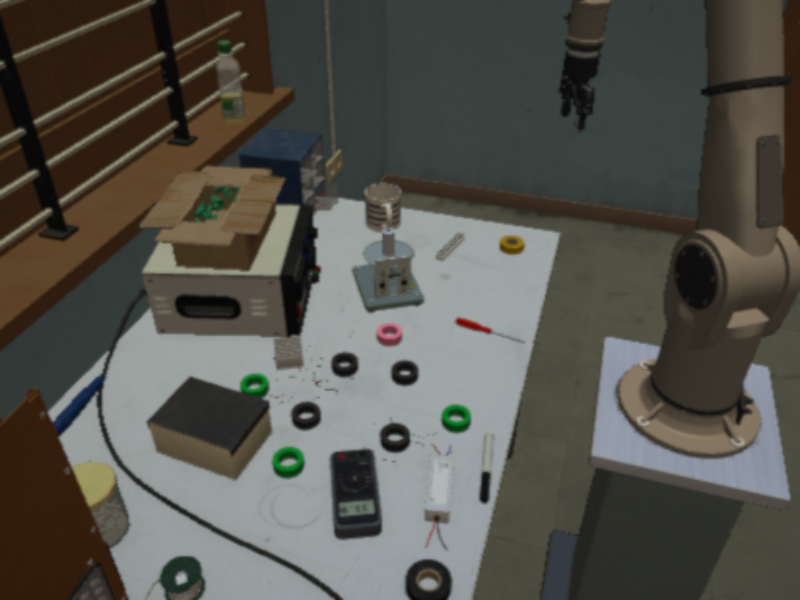

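```bash
cat > h.py <<'E'
from station import bot
import numpy as np, cv2
from scipy.spatial.transform import Rotation as R
class Cam:
    def __init__(s,n):
        s.n=n;i=bot.camera_info(n);s.f=192/np.tan(np.radians(i["vertical_fov"]/2))
        s.c=np.array([i["cx"],i["cy"]]);s.p=np.array(i["position"]);a=i["attitude"]
        s.R=R.from_quat([a[1],a[2],a[3],a[0]]).as_matrix()
    def proj(s,P):
        q=(np.atleast_2d(P)-s.p)@s.R
        return s.c+s.f*np.c_[q[:,0],-q[:,1]]/-q[:,2:]
    def ray(s,px):
        d=np.r_[(np.array(px)-s.c)/s.f,1]*[1,-1,-1]; return s.R@(d/np.linalg.norm(d))
    def at(s,px,z):
        d=s.ray(px);return s.p+d*(z-s.p[2])/d[2]
top,side=Cam("top"),Cam("side")
def tri(pt,ps):
    A=[];b=[]
    for c,px in((top,pt),(side,ps)):
        d=c.ray(px);M=np.eye(3)-np.outer(d,d);A.append(M);b.append(M@c.p)
    return np.linalg.lstsq(np.vstack(A),np.hstack(b),rcond=None)[0]
def crop(im,x,y,w,h,k): return cv2.resize(im[y:y+h,x:x+w,::-1],None,fx=k,fy=k,interpolation=cv2.INTER_CUBIC)
E
python3 - <<'E'
from h import *
T=bot.read_camera("top");S=bot.read_camera("side");np.save("T0.npy",T);np.save("S0.npy",S)
a=crop(T,140,120,130,130,3);b=crop(T,262,145,70,65,6)[:390];c=crop(S,215,135,70,66,6)
W=np.zeros((600,800,3),np.uint8);W[:390,:390]=a;W[:390,395:395+400]=b[:,:400]
W2=np.zeros((600,800,3),np.uint8);c=crop(S,215,120,80,80,7)
W2[:560,:560]=c;W[395:600,:]=cv2.resize(crop(S,150,200,200,110,2),(800,440))[100:305]
cv2.imwrite("pics/a1.png",W);cv2.imwrite("pics/a2.png",W2)
# dark blobs at each detection
for n,I,C,z in(("top",T,top,.012),("side",S,side,.010)):
    hsv=cv2.cvtColor(I,cv2.COLOR_RGB2HSV)
    m=((hsv[...,2]<120)).astype(np.uint8)
    k,L,st,ce=cv2.connectedComponentsWithStats(m)
    for i in range(1,k):
        if 40<st[i,4]<600 and max(st[i,2:4])<35:
            p=C.at(ce[i],z)
            if .3<p[0]<1: 
                s=hsv[L==i];print(n,ce[i].round(1),st[i,2:],p.round(4),"sat",s[:,1].mean().round(),"val",s[:,2].mean().round())
E
```

```text
top [ 1.9 73. ] [ 6 21 97] [0.9783 0.9026 0.012 ] sat 26.0 val 101.0
top [27.6 68.5] [13 18 90] [0.996  0.8091 0.012 ] sat 13.0 val 114.0
top [292.   95.4] [11 10 86] [ 0.9006 -0.1609  0.012 ] sat 101.0 val 87.0
top [111.3 115.5] [ 9 14 64] [0.8215 0.4939 0.012 ] sat 29.0 val 115.0
top [374.  147.9] [ 24  26 425] [ 0.709  -0.4543  0.012 ] sat 137.0 val 102.0
top [ 90.2 161. ] [ 18  15 180] [0.6538 0.5627 0.012 ] sat 45.0 val 82.0
top [183.7 171.3] [13 14 85] [0.6189 0.2262 0.012 ] sat 9.0 val 94.0
top [223.3 176.1] [14 13 78] [0.6028 0.0842 0.012 ] sat 8.0 val 98.0
top [284.2 183. ] [15 20 72] [ 0.5799 -0.133   0.012 ] sat 19.0 val 97.0
top [226.  207.4] [13 13 67] [0.4911 0.0729 0.012 ] sat 6.0 val 102.0
top [182.  215.8] [14 13 81] [0.4601 0.2281 0.012 ] sat 8.0 val 99.0
top [ 48.6 232. ] [ 17  15 131] [0.3989 0.6983 0.012 ] sat 123.0 val 108.0
top [114.5 249.2] [ 18  17 202] [0.3405 0.4625 0.012 ] sat 21.0 val 70.0
top [166.  261.3] [14  5 47] [0.3001 0.2803 0.012 ] sat 14.0 val 75.0
side [286.6 158.2] [17 17 72] [ 0.5161 -0.3568  0.01  ] sat 18.0 val 111.0
side [327.  159.5] [16 
[... 236 characters left out ...]
.6009 0.0919 0.01  ] sat 17.0 val 48.0
side [258.6 238.4] [ 18  16 235] [0.4894 0.08   0.01  ] sat 17.0 val 45.0
side [161.9 243.7] [13  8 68] [0.7408 0.1823 0.01  ] sat 206.0 val 81.0
side [195.4 265.8] [ 20  19 278] [0.6178 0.2326 0.01  ] sat 19.0 val 47.0
side [291.9 264. ] [13  8 68] [0.376  0.1492 0.01  ] sat 197.0 val 80.0
side [291.  272.3] [ 19  12 109] [0.3713 0.1791 0.01  ] sat 176.0 val 79.0
side [252.4 279.9] [ 20  20 296] [0.4594 0.2344 0.01  ] sat 19.0 val 47.0
side [183.4 291.5] [14  9 82] [0.6115 0.3227 0.01  ] sat 199.0 val 81.0
side [185.  300.9] [ 20  13 124] [0.5954 0.3489 0.01  ] sat 173.0 val 80.0
side [279.4 332.3] [ 15  26 126] [0.3532 0.3673 0.01  ] sat 36.0 val 96.0
```

View pics/a1.png

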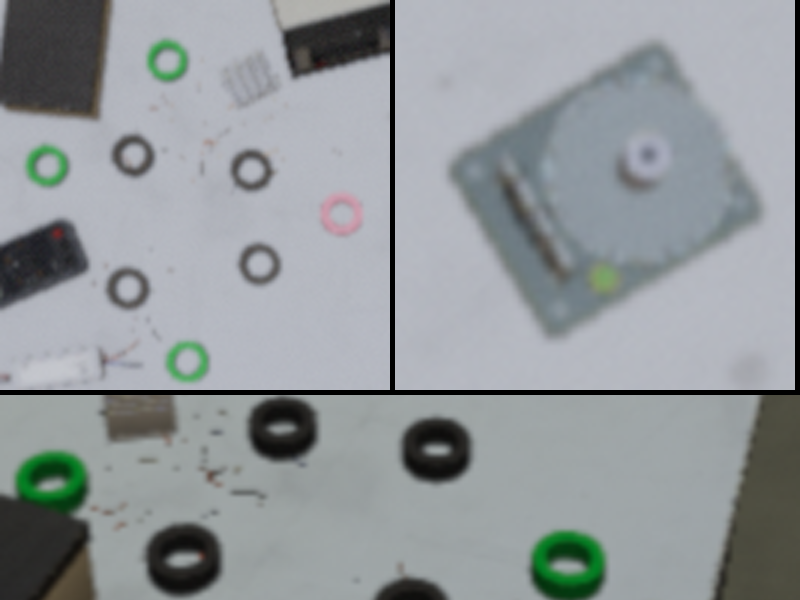

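View pics/a2.png

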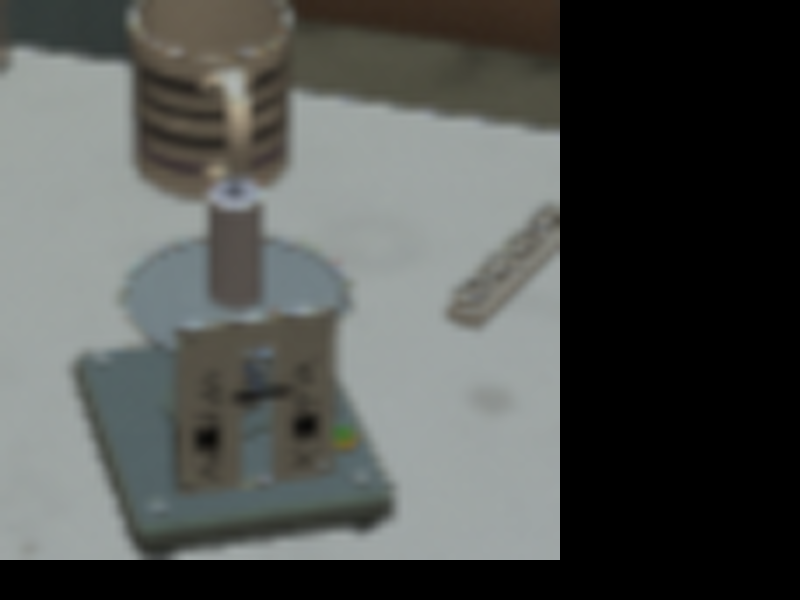

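```bash
cat >> h.py <<'E'
def model(C,P,ro=.025,ri=.015,h=.02,s=8):
    """mask centroid of ring at P (underside centre), subpixel"""
    t=np.linspace(0,2*np.pi,90);ci=np.c_[np.cos(t),np.sin(t),0*t]
    P=np.array(P);o=C.proj(P).ravel().round()-40
    def mk(*pts):
        m=np.zeros((80*s,80*s),np.uint8);q=np.vstack([(C.proj(x)-o+.5)*s-.5 for x in pts]).astype(np.float32)
        cv2.fillConvexPoly(m,cv2.convexHull(q).round().astype(int),1);return m
    up=P+[0,0,h];m=mk(P+ro*ci,up+ro*ci)
    if ri: m=m&(1-(mk(P+ri*ci)&mk(up+ri*ci)))
    y,x=np.nonzero(m);return np.array([(x.mean()+.5)/s-.5,(y.mean()+.5)/s-.5])+o, m.sum()/s/s
def locate(C,px,z=0.,**k):
    P=C.at(px,z+.01)-[0,0,.01]
    for _ in range(6):
        P=P+C.at(px,z)-C.at(model(C,P,**k)[0],z)
    return P
E
python3 - <<'E'
from h import *
for t,s in(([183.7,171.3],[195.4,265.8]),([223.3,176.1],[220.3,233.1]),([226,207.4],[258.6,238.4]),([182,215.8],[252.4,279.9])):
    a,b=locate(top,t),locate(side,s);print(a.round(4),b.round(4),model(top,a)[1],model(side,b)[1])
print("spindle top",tri([303.7,170.8],[248.6,147.1]).round(4))
# scale base corners in top crop (393..): plate centre etc
f=lambda x,y:((x-395)/6+262,y/6+145)
for n,p,z in(("cornerBL",f(553,338),.01),("L",f(450,170),.01),("T",f(655,40),.01),("R",f(762,212),.01),("plate",f(507,160),.116),("plate2",f(568,278),.116)): print(n,top.at(p,z).round(4))
T=np.load("T0.npy");print(T[165:177:1,298:311].sum(2)//3)
E
```

```text
[0.6192 0.2261 0.    ] [0.618  0.2323 0.    ] 124.9375 292.859375
[0.6029 0.0842 0.    ] [ 0.601   0.0914 -0.    ] 118.265625 243.421875
[0.491  0.0729 0.    ] [0.4895 0.0796 0.    ] 113.25 250.28125
[0.46   0.2282 0.    ] [ 0.4594  0.2342 -0.    ] 122.96875 310.484375
spindle top [ 0.6053 -0.1898  0.1355]
cornerBL [ 0.5146 -0.1478  0.01  ]
L [ 0.6144 -0.0865  0.01  ]
T [ 0.6939 -0.2087  0.01  ]
R [ 0.5907 -0.2718  0.01  ]
plate [ 0.6046 -0.1149  0.116 ]
plate2 [ 0.5387 -0.1488  0.116 ]
[[151 151 153 153 152 154 155 153 153 154 151 152 152]
 [152 153 154 154 158 158 157 157 154 153 152 152 152]
 [154 154 155 160 165 166 165 163 159 154 151 151 151]
 [153 154 159 170 172 170 167 169 168 159 152 150 152]
 [154 152 157 174 171 155 151 163 171 165 152 149 150]
 [149 144 151 170 164 134 124 149 170 168 152 151 151]
 [144 129 140 169 166 140 133 153 172 170 156 154 153]
 [140 117 129 164 170 163 160 168 171 166 156 152 153]
 [138 112 115 146 162 171 170 169 164 157 154 152 151]
 [141 113 101 115 135 149 153 155 152 151 152 151 150]
 [145 130 111 103 107 114 122 133 144 151 152 153 150]
 [150 144 133 120 117 118 127 139 149 151 150 151 150]]
```

Dark charcoal rings (512-px top image): (184,171), (223,176), (226,207), (182,216). Look-alikes are green at (196,140), (156,175), (203,240) and pink at (254,192); the dark tape roll at (114,249) is too large. I start with the core at (223,176), about (0.602, 0.088), which the crop shows as plain charcoal. The spindle shows at top (304,171) and side (249,147).

carry_out([
  [[0, 0, 26.2], [57.9, -48.9, 0], 8.5],
  [[0, 0, 26.2], [57.9, -48.9, 0], 8.5],
  [[0, 0, 26.2], [57.9, -48.9, 0], 8.5],
  [[0, 0, 26.2], [57.9, -48.9, 0], 8.5],
  [[0, 0, 26.2], [57.9, -48.9, 0], 8.5],
], newtons=30)

```text
t: 1.23
eef_pos: [0.4242, -0.3172, 0.2487]
tool_rot: [0.0, 1.0, 0.0, 0.0]
contact_force: [1.3, -0.5, 0.3]
gripper_width: 0.994
```

carry_out([
  [[0, 0, 0], [17.8, -40.5, 0], 8.5],
  [[0, 0, 0], [17.8, -40.5, 0], 8.5],
  [[0, 0, 0], [17.8, -40.5, 0], 8.5],
  [[0, 0, 0], [17.8, -40.5, 0], 8.5],
  [[0, 0, 0], [17.8, -40.5, 0], 8.5],
])

```text
t: 1.85
eef_pos: [0.5497, -0.0312, 0.2487]
tool_rot: [0.0, 1.0, 0.0, 0.001]
contact_force: [1.6, -0.5, 0.2]
gripper_width: 0.996
```

carry_out([
  [[0, 0, 0], [5.2, -11.9, 6], 8.5],
  [[0, 0, 0], [5.2, -11.9, 10], 8.5],
  [[0, 0, 0], [5.2, -11.9, 16], 8.5],
  [[0, 0, 0], [5.2, -11.9, 16], 8.5],
  [[0, 0, 0], [5.2, -11.9, 16], 8.5],
])

```text
t: 2.48
eef_pos: [0.5993, 0.0867, 0.086]
tool_rot: [0.0, 1.0, 0.001, -0.002]
contact_force: [-0.8, -0.4, 0.8]
gripper_width: 0.997
```

Run:
```python
from h import *
o=bot.get_obs();print(o["t"],o["eef_pos"],o["tool_rot"],o["contact_force"])
S=bot.read_camera("side");T=bot.read_camera("top")
W=np.zeros((480,800,3),np.uint8);W[:480,:400]=crop(S,170,170,100,120,4);W[:480,402:798]=crop(T,185,140,66,80,6)
cv2.imwrite("pics/b.png",W)
p=o["eef_pos"];print("proj tips",[c.proj([p+[0,s*.045,-.005] for s in(-1,1)]).round(1).tolist() for c in(side,top)])
```

```text
2.475 [0.59927795 0.08672121 0.08599603] [ 2.65049726e-04  9.99996492e-01  1.09306941e-03 -2.39791265e-03] [-0.84484642 -0.35572784  0.79432635]
proj tips [[[226.0, 203.5], [214.6, 223.0]], [[234.3, 174.4], [208.0, 174.2]]]
```

View pics/b.png

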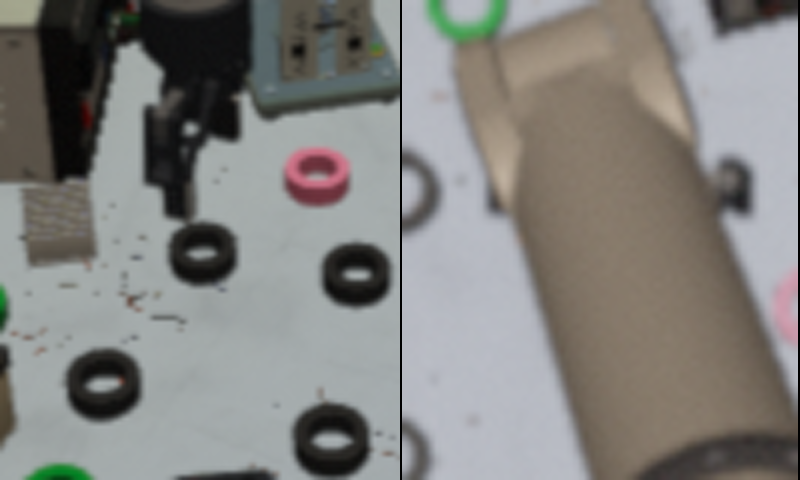

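carry_out([
  [[0, 0, 0], [0.2, -0.3, 3.5], 8.5],
  [[0, 0, 0], [0.2, -0.3, 6], 8.0],
  [[0, 0, 0], [0.2, -0.3, 6.8], 7.0],
  [[0, 0, 0], [0.2, -0.3, 6.8], 5.5],
  [[0, 0, 0], [0.2, -0.3, 6.8], 5.5],
])

```text
t: 3.2
eef_pos: [0.6041, 0.089, 0.022]
tool_rot: [-0.0, 1.0, 0.0, 0.001]
contact_force: [0.2, 0.2, 0.6]
gripper_width: 0.646
```

carry_out([
  [[0, 0, 0], [0, 0, 0], 4.5],
  [[0, 0, 0], [0, 0, 0], 4.5],
  [[0, 0, 0], [0, 0, 0], 4.5],
  [[0, 0, 0], [0, 0, 0], 4.5],
])

```text
t: 3.7
eef_pos: [0.604, 0.0888, 0.0223]
tool_rot: [0.0, 1.0, 0.0, 0.001]
contact_force: [-1.4, -1.4, 7.7]
gripper_width: 0.577
```

carry_out([
  [[0, 0, 0], [0, 0, -2], 4.5],
  [[0, 0, 0], [0, 0, -6], 4.5],
  [[0, 0, 0], [0, 3, -12], 4.5],
  [[0, 0, 0], [0, 8, -16.8], 4.5],
  [[0, 0, 0], [0, 13, -17.8], 4.5],
])

```text
t: 4.32
eef_pos: [0.6047, -0.0404, 0.2034]
tool_rot: [-0.001, 1.0, 0.002, 0.003]
contact_force: [1.1, -1.3, -1.5]
gripper_width: 0.575
```

Run:
```python
from h import *
o=bot.get_obs();print(o["t"],o["eef_pos"],o["contact_force"],o["gripper_width"])
for z in(.136,.139,.142,.145): print(z,side.at([248.2,146.8],z).round(4),top.at([303.7,170.5],z).round(4))
```

```text
4.325 [ 0.60468221 -0.04039953  0.20344887] [ 1.10030978 -1.30780413 -1.53836089] 0.575102080328187
0.136 [ 0.6071 -0.1904  0.136 ] [ 0.606  -0.1898  0.136 ]
0.139 [ 0.6056 -0.1856  0.139 ] [ 0.6056 -0.1895  0.139 ]
0.142 [ 0.604  -0.1808  0.142 ] [ 0.6051 -0.1892  0.142 ]
0.145 [ 0.6025 -0.1761  0.145 ] [ 0.6046 -0.1889  0.145 ]
```

carry_out([
  [[0, 0, 0], [0, 5, 0], 4.5],
  [[0, 0, 0], [0, 10, 0], 4.5],
  [[0, 0, 0], [0, 14.5, 0], 4.5],
  [[0, 0, 0], [0, 14.5, 2], 4.5],
  [[0, 0, 0], [0, 14.5, 3], 4.5],
])

```text
t: 4.95
eef_pos: [0.6026, -0.1861, 0.1686]
tool_rot: [-0.0, 1.0, -0.0, -0.0]
contact_force: [-0.6, -0.3, -0.8]
gripper_width: 0.57
```

carry_out([
  [[0, 0, 0], [0, 0, 0], 4.5],
  [[0, 0, 0], [0, 0, 0], 4.5],
])

```text
t: 5.2
eef_pos: [0.6036, -0.185, 0.1692]
tool_rot: [-0.0, 1.0, 0.001, 0.001]
contact_force: [0.3, -0.6, -1.6]
gripper_width: 0.577
```

Run:
```python
from h import *
o=bot.get_obs();print(o["t"],o["eef_pos"],o["contact_force"],o["gripper_width"])
S=bot.read_camera("side");T=bot.read_camera("top");np.save("S1.npy",S);np.save("T1.npy",T)
W=np.zeros((560,800,3),np.uint8);W[:560,:480]=crop(S,220,115,60,70,8);W[:320,482:482+312]=crop(T,275,145,52,54,6)[:320,:312]
cv2.imwrite("pics/c.png",W)
p=o["eef_pos"];print("core bottom/top ctr",side.proj([p-[0,0,.022],p-[0,0,.002]]))
```

```text
5.2 [ 0.60362883 -0.18499005  0.16922271] [ 0.26152413 -0.57944918 -1.62426971] 0.5766550513277628
core bottom/top ctr [[248.71042355 144.75275706]
 [248.6961436  139.2474464 ]]
```

View pics/c.png

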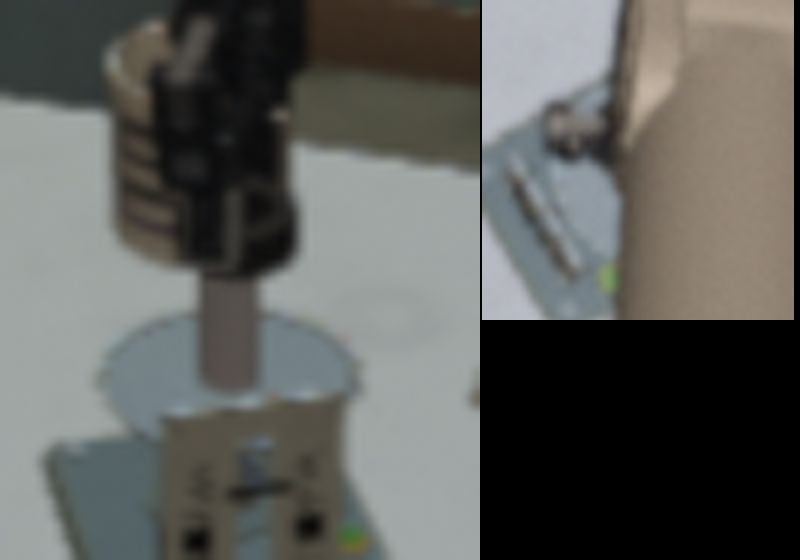

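Run:
```python
from h import *
S=np.load("S1.npy").astype(int).sum(2)//3
print("core rows");[print(r,S[r,238:262]) for r in range(138,151,2)]
print("spindle rows");[print(r,S[r,240:258]) for r in range(151,163,3)]
S0=np.load("S0.npy").astype(int).sum(2)//3;[print(r,S0[r,240:258]) for r in range(144,162,3)]
p=np.array([.6036,-.185,.1692])
for dx in(0,-.003): 
  t=np.linspace(0,6.28,60);q=side.proj(p+[dx,0,-.022]+.025*np.c_[np.cos(t),np.sin(t),0*t]);print(dx,q.min(0),q.max(0))
for y in(-.185,-.189):
  t=np.linspace(0,6.28,60);q=side.proj(np.array([.6036,y,.12])+.013*np.c_[np.cos(t),np.sin(t),0*t]);print("spindle",q.min(0),q.max(0), "per mm x",side.proj([[.6046,y,.12]])-side.proj([[.6036,y,.12]]))
```

```text
core rows
138 [ 56  57  40  28  25  19  15  14  13  17  29  35  32  30  32  33  40  58
 112 153 161 162 162 163]
140 [ 62  54  48  42  38  35  20  20  18  24  46  53  33  16  15  19  30  40
  73 126 158 162 162 162]
142 [ 66  71  75  61  37  33  21  19  18  25  46  53  35  21  25  30  36  36
  46 110 156 160 160 161]
144 [ 80  73  65  50  32  30  18  16  17  28  49  55  39  33  30  26  21  17
  40 110 156 161 162 162]
146 [ 95  90  87  75  50  34  22  20  19  26  47  52  30  17  14  16  16  24
  63 122 158 162 161 162]
148 [154 146 132 121 108  98  80  56  52  51  52  40  22  20  29  47  71  99
 133 157 160 161 160 160]
150 [162 162 162 162 162 158 130  79  73  71  66  66  66  74 117 153 159 162
 162 161 161 160 160 160]
spindle rows
151 [162 163 163 159 132  81  76  77  78  79  79  84 122 158 163 162 163 162]
154 [138 136 127 116  98  75  76  78  79  80  80  80  92 110 120 133 140 144]
157 [127 127 126 124 107  78  77  79  80  81  80  81 101 123 125 124 126 126]
160 [127 128 127 126 108  78  77  79  80  80  80  81 100 123 126 125 126 127]
144 [ 65  61  60  70  99 131 132 105  84  81  79  77  81  84  93 118 146 158]
147 [101  95  93  95 115 142 141 116  95 116 145 153 155 155 157 159 160 160]
150 [161 161 161 158 131  83  83  89  91  93  88  85 121 156 161 161 160 161]
153 [157 155 152 145 118  79  76  77  79  80  80  82 110 138 147 154 157 158]
156 [124 125 125 124 106  77  76  78  79  80  80  80 100 122 124 123 123 123]
159 [127 126 126 124 106  78  76  78  79  80  80  81 100 122 125 125 125 125]
0 [240.82629729 140.77490438] [256.60694857 148.85435225]
-0.003 [241.72474551 140.91860067] [257.51335167 149.00619606]
spindle [244.68054405 149.98616283] [252.79361145 154.24613787] per mm x [[-0.29715326 -0.0498451 ]]
spindle [245.0701841  149.37184072] [253.16607788 153.61380301] per mm x [[-0.29658526 -0.0496381 ]]
```

carry_out([
  [[0, 0, 0], [0.27, 0, 0], 4.5],
  [[0, 0, 0], [0.27, 0, 0.3], 4.5],
  [[0, 0, 0], [0.27, 0, 0.6], 4.5],
  [[0, 0, 0], [0.27, 0, 0.9], 4.5],
  [[0, 0, 0], [0.27, 0, 1.2], 4.5],
])

```text
t: 5.92
eef_pos: [0.6057, -0.1861, 0.156]
tool_rot: [0.0, 1.0, 0.0, -0.0]
contact_force: [0.7, -0.0, -1.4]
gripper_width: 0.575
```

carry_out([
  [[0, 0, 0], [0, 0, 0.2], 4.5],
  [[0, 0, 0], [0, 0, 0.4], 4.5],
  [[0, 0, 0], [0, 0, 0.6], 4.5],
  [[0, 0, 0], [0, 0, 0.6], 4.5],
])

```text
t: 6.42
eef_pos: [0.6058, -0.1859, 0.1502]
tool_rot: [0.0, 1.0, 0.0, -0.0]
contact_force: [0.5, 0.4, 0.2]
gripper_width: 0.575
```

```bash
cat >> h.py <<'E'
def pan(S,ref="S0.npy"):
    """pan travel in mm vs the empty reference picture, from the vertical shift of the pointer / the dish's right rim"""
    A=np.load(ref).astype(np.float32).mean(2);B=S.astype(np.float32).mean(2)
    out=[]
    for (x0,y0,w,h) in((247,173,11,8),(258,155,8,10)):
        t=A[y0:y0+h,x0:x0+w];win=B[y0-4:y0+h+18,x0-2:x0+w+2]
        t,win=[cv2.resize(i,None,fx=5,fy=5,interpolation=cv2.INTER_CUBIC) for i in(t,win)]
        r=cv2.matchTemplate(win,t,cv2.TM_CCOEFF_NORMED);_,m,_,l=cv2.minMaxLoc(r);out.append((l[1]/5-4,l[0]/5-2,round(m,2)))
    k=np.linalg.norm(side.proj([[.57,-.13,.06]])-side.proj([[.57,-.13,.07]]))/10
    return [(round(o[0]/k,1),round(o[1],1),o[2]) for o in out]
E
python3 - <<'E'
from h import *
o=bot.get_obs();print(o["t"],o["eef_pos"],o["contact_force"],o["torque"],o["gripper_width"])
S=bot.read_camera("side");print(pan(S),pan(np.load("S1.npy")))
cv2.imwrite("pics/d.png",crop(S,215,115,70,80,7));np.save("S2.npy",S)
S=S.astype(int).sum(2)//3;[print(r,S[r,240:258]) for r in range(145,163,2)]
E
```

```text
6.425 [ 0.60578095 -0.18594418  0.150181  ] [0.49520006 0.4120216  0.16293804] [-0.03800811 -0.0042495  -0.00160355] 0.5747186726591703
[(np.float64(0.8), 0.0, 0.97), (np.float64(0.0), -0.4, 0.96)] [(np.float64(0.0), 0.0, 1.0), (np.float64(0.0), 0.0, 0.99)]
145 [ 75  57  39  24  16  17  19  37  56  63  59  41  21  25  35  52 109 152]
147 [ 88  55  34  23  17  19  19  39  61  87 114 109  64  35  35  42  90 138]
149 [142  98  41  24  19  20  21  39  56  55  42  33  29  25  18  31  87 138]
151 [159 128  62  30  24  22  21  38  53  47  20  15  17  17  18  41  97 144]
153 [160 155 133  88  61  53  53  51  47  28  20  22  33  56  89 127 152 158]
155 [123 119 127 123 104  75  73  71  66  67  71  77  98 120 117 114 119 125]
157 [127 127 127 124 107  77  77  78  80  80  80  80 101 123 125 125 125 124]
159 [127 128 127 125 107  78  77  79  80  81  81  80 101 123 125 125 125 126]
161 [127 128 127 125 108  80  77  79  80  80  80  81 101 123 126 125 126 127]
```

View pics/d.png

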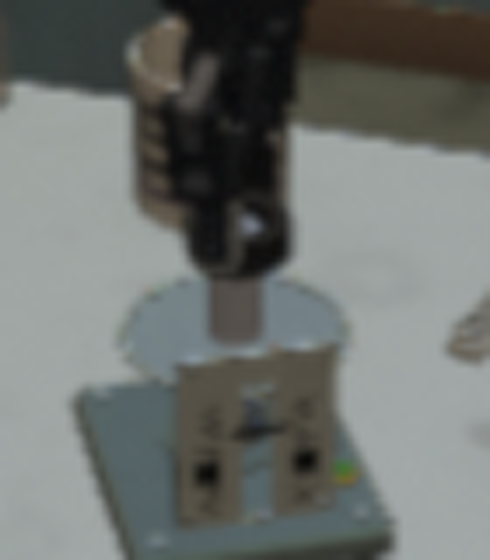

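The white spindle top (crop ≈ (250,222)) now shows inside the core's hole and the pointer has not moved, so the core is threaded. I keep lowering.

carry_out([
  [[0, 0, 0], [0, 0, 0.6], 4.5],
  [[0, 0, 0], [0, 0, 1.4], 4.5],
  [[0, 0, 0], [0, 0, 2.2], 4.5],
  [[0, 0, 0], [0, 0, 3], 4.5],
  [[0, 0, 0], [0, 0, 3.5], 4.5],
])

```text
t: 7.1
eef_pos: [0.6056, -0.1859, 0.1145]
tool_rot: [-0.0, 1.0, 0.0, -0.0]
contact_force: [-0.1, -0.4, -1.1]
gripper_width: 0.575
```

Run:
```python
from h import *
o=bot.get_obs();print(o["t"],o["eef_pos"],o["contact_force"],o["torque"],o["gripper_width"])
S=bot.read_camera("side");print(pan(S));np.save("S3.npy",S)
```

```text
7.1 [ 0.60559949 -0.18593917  0.11453502] [-0.09756524 -0.40302012 -1.09979631] [ 0.00361043 -0.03883737 -0.03645126] 0.5753575543762115
[(np.float64(2.3), -0.2, 0.95), (np.float64(0.8), -0.2, 0.94)]
```

carry_out([
  [[0, 0, 0], [0, 0, 0.4], 4.5],
  [[0, 0, 0], [0, 0, 0.7], 4.5],
  [[0, 0, 0], [0, 0, 1], 4.5],
  [[0, 0, 0], [0, 0, 1.3], 4.5],
  [[0, 0, 0], [0, 0, 1.6], 4.5],
])

```text
t: 7.78
eef_pos: [0.6057, -0.1859, 0.0992]
tool_rot: [0.0, 1.0, 0.0, 0.0]
contact_force: [-0.3, -0.6, -0.3]
gripper_width: 0.574
```

carry_out([
  [[0, 0, 0], [0, 0, 0.2], 4.5],
  [[0, 0, 0], [0, 0, 0.2], 4.5],
  [[0, 0, 0], [0, 0, 0.2], 4.5],
])

```text
t: 8.15
eef_pos: [0.6057, -0.1859, 0.0974]
tool_rot: [0.0, 1.0, 0.0, -0.0]
contact_force: [-1.0, 0.1, 1.1]
gripper_width: 0.574
```

Run:
```python
from h import *
o=bot.get_obs();print(o["t"],o["eef_pos"],o["contact_force"],o["torque"],o["gripper_width"])
S=bot.read_camera("side");print(pan(S));np.save("S4.npy",S)
cv2.imwrite("pics/e.png",crop(S,215,115,70,80,7))
```

```text
8.15 [ 0.60574002 -0.18593953  0.09739761] [-1.04911231  0.12260947  1.0913352 ] [-0.01186244  0.10408153 -0.02715681] 0.5735773692924264
[(np.float64(9.2), -0.2, 0.82), (np.float64(5.4), -0.8, 0.76)]
```

View pics/e.png

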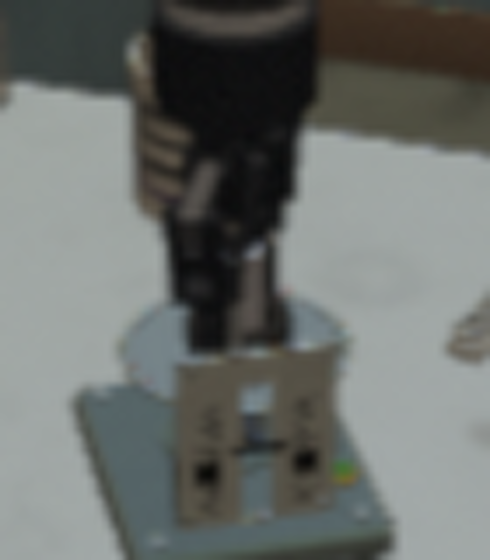

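carry_out([
  [[0, 0, 0], [0, 0, 0], 5.3],
  [[0, 0, 0], [0, 0, 0], 5.7],
  [[0, 0, 0], [0, 0, 0], 6.6],
  [[0, 0, 0], [0, 0, 0], 6.6],
  [[0, 0, 0], [0, 0, -0.5], 6.6],
])

```text
t: 8.82
eef_pos: [0.6055, -0.1859, 0.1021]
tool_rot: [-0.0, 1.0, 0.0, -0.0]
contact_force: [-0.6, 0.2, -0.0]
gripper_width: 0.774
```

carry_out([
  [[0, 0, 0], [0, 0, -2], 6.6],
  [[0, 0, 0], [0, 0, -6], 6.6],
  [[0, 0, 0], [0, 0, -10], 6.6],
  [[0, 0, 0], [-2, -5, -11], 8.5],
  [[0, 0, 0], [-6, -11, -11], 8.5],
])

```text
t: 9.45
eef_pos: [0.5524, -0.0829, 0.2153]
tool_rot: [0.0, 1.0, -0.0, 0.003]
contact_force: [-0.2, 0.9, 0.2]
gripper_width: 0.994
```

Run:
```python
from h import *
o=bot.get_obs();print(o["t"],o["eef_pos"],o["contact_force"],o["gripper_width"])
S=bot.read_camera("side");T=bot.read_camera("top");print(pan(S));np.save("S5.npy",S);np.save("T5.npy",T)
W=np.zeros((560,800,3),np.uint8);W[:560,:490]=crop(S,215,115,70,80,7);W[:330,492:492+306]=crop(T,275,145,51,55,6)
cv2.imwrite("pics/f.png",W)
```

```text
9.45 [ 0.55240702 -0.08294179  0.21533592] [-0.19607912  0.85103612  0.176371  ] 0.9944899804231212
[(np.float64(9.2), -0.4, 0.82), (np.float64(5.4), -0.8, 0.76)]
```

View pics/f.png

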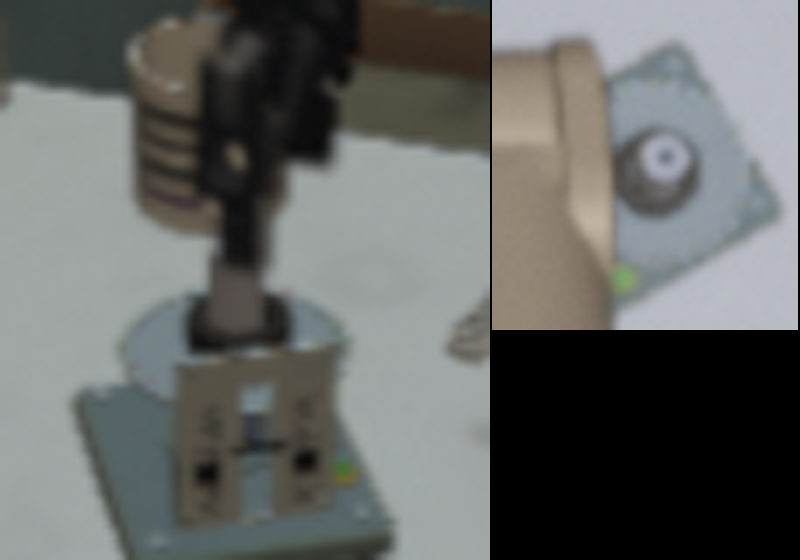

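carry_out([
  [[0, 0, 0], [-2, -6, 0], 8.5],
  [[0, 0, 0], [-4, -12, 3], 8.5],
  [[0, 0, 0], [-5.6, -15.3, 7], 8.5],
  [[0, 0, 0], [-5.6, -15.3, 12], 8.5],
  [[0, 0, 0], [-5.6, -15.3, 12], 8.5],
])

```text
t: 10.18
eef_pos: [0.493, 0.0686, 0.0907]
tool_rot: [0.001, 1.0, 0.001, -0.003]
contact_force: [-0.6, -0.2, 0.6]
gripper_width: 1.0
```

Run:
```python
from h import *
o=bot.get_obs();print(o["t"],o["eef_pos"],o["contact_force"],o["gripper_width"])
for f in("S0","S5"):
    S=np.load(f+".npy").astype(int).sum(2)//3;print(f)
    for r in range(148,172,2): print(r,S[r,240:258])
S=bot.read_camera("side");cv2.imwrite("pics/g.png",crop(S,190,160,110,110,5))
```

```text
10.175 [0.49299261 0.06859651 0.09070054] [-0.6484702  -0.20339822  0.58637691] 0.9997079193202713
S0
148 [131 122 117 116 125 145 150 145 135 142 151 148 153 159 160 160 160 160]
150 [161 161 161 158 131  83  83  89  91  93  88  85 121 156 161 161 160 161]
152 [161 161 161 157 130  80  76  77  78  80  80  83 120 154 159 160 162 162]
154 [137 135 126 116  97  75  76  77  79  80  79  79  92 109 120 132 140 142]
156 [124 125 125 124 106  77  76  78  79  80  80  80 100 122 124 123 123 123]
158 [127 126 126 124 106  78  77  78  80  80  80  81 100 122 125 125 125 125]
160 [127 127 127 125 107  78  76  79  80  80  80  80 100 122 125 124 125 125]
162 [127 128 128 127 113  90  81  80  80  80  81  83 102 122 125 125 126 126]
164 [126 126 127 128 126 124 119 113 109 110 122 131 125 117 114 121 126 137]
166 [122 130 139 136 122 112 100  88  80  83  90  89  86  84  81  78  76  77]
168 [93 77 73 77 78 78 78 78 78 78 79 79 79 81 80 77 77 76]
170 [ 81  79  78  78  78  78  78  78  79  83  88  91 102 102  85  78  77  77]
S5
148 [132 122 119 115 102  86  56  24  18  18  19  36  61  95 135 159 161 161]
150 [163 162 162 160 148 117  75  30  19  20  19  36  61  97 138 160 162 162]
152 [163 163 163 160 133  79  58  39  31  30  28  43  70 106 141 161 163 163]
154 [162 162 163 160 133  81  74  72  70  69  66  69 102 137 154 161 161 161]
156 [156 145 137 134 113  78  76  79  79  80  80  79  91 116 134 137 143 156]
158 [126 113  80  47  55  70  76  78  80  81  81  76  61  37  42  64  99 120]
160 [116  83  44  40  52  68  76  78  80  80  80  76  58  31  35  41  74 109]
162 [115  79  33  30  36  41  47  55  63  60  56  50  40  35  32  33  70 110]
164 [123  97  40  23  22  25  28  41  48  54  65  75  71  61  58  69  92 125]
166 [122 121 116 111 105 107  94  81  72  76  84  88  87  84  81  79  78  78]
168 [94 77 74 77 79 79 79 78 79 79 79 79 80 80 80 78 77 76]
170 [ 93  81  79  78  79  78  79  79  80  92 102 104 112 108  87  78  78  78]
```

carry_out([
  [[0, 0, 0], [-0.1, -0.6, 2], 8.5],
  [[0, 0, 0], [-0.1, -0.6, 3.5], 8.5],
  [[0, 0, 0], [-0.1, -0.6, 3.5], 8.5],
])

```text
t: 10.6
eef_pos: [0.4944, 0.0743, 0.0578]
tool_rot: [0.0, 1.0, -0.0, 0.0]
contact_force: [-0.1, 0.2, 0.7]
gripper_width: 0.995
```

carry_out([
  [[0, 0, 0], [-0.35, -0.25, 2], 8.5],
  [[0, 0, 0], [-0.35, -0.25, 3.6], 8.0],
  [[0, 0, 0], [-0.35, -0.25, 3.6], 7.0],
  [[0, 0, 0], [-0.35, -0.25, 3.6], 5.5],
  [[0, 0, 0], [-0.35, -0.25, 3.6], 5.5],
])

```text
t: 11.22
eef_pos: [0.491, 0.0775, 0.0219]
tool_rot: [-0.0, 1.0, 0.0, 0.0]
contact_force: [-0.4, -0.0, 0.3]
gripper_width: 0.645
```

carry_out([
  [[0, 0, 0], [0, 0, 0], 4.5],
  [[0, 0, 0], [0, 0, 0], 4.5],
  [[0, 0, 0], [0, 0, 0], 4.5],
])

```text
t: 11.6
eef_pos: [0.491, 0.0773, 0.0222]
tool_rot: [0.0, 1.0, -0.0, 0.001]
contact_force: [-1.7, -2.2, 7.7]
gripper_width: 0.574
```

carry_out([
  [[0, 0, 0], [0, 0, -2], 4.5],
  [[0, 0, 0], [0, 0, -6], 4.5],
  [[0, 0, 0], [1, 3, -11], 4.5],
  [[0, 0, 0], [3, 7, -16], 4.5],
  [[0, 0, 0], [5, 12, -18.3], 4.5],
])

```text
t: 12.22
eef_pos: [0.5418, -0.042, 0.2075]
tool_rot: [-0.0, 1.0, 0.002, 0.002]
contact_force: [0.7, 0.2, -0.9]
gripper_width: 0.572
```

carry_out([
  [[0, 0, 0], [2, 5, 0], 4.5],
  [[0, 0, 0], [4, 10, 0], 4.5],
  [[0, 0, 0], [6.4, 14.3, 0], 4.5],
  [[0, 0, 0], [6.4, 14.3, 1.8], 4.5],
  [[0, 0, 0], [6.4, 14.3, 3.2], 4.5],
])

```text
t: 12.85
eef_pos: [0.6038, -0.1845, 0.1709]
tool_rot: [-0.001, 1.0, 0.0, -0.001]
contact_force: [-0.1, 0.8, -1.2]
gripper_width: 0.569
```

carry_out([
  [[0, 0, 0], [0, 0, 0], 4.5],
  [[0, 0, 0], [0, 0, 0], 4.5],
])

```text
t: 13.1
eef_pos: [0.6046, -0.184, 0.1726]
tool_rot: [-0.0, 1.0, 0.001, 0.0]
contact_force: [0.4, 0.7, -1.3]
gripper_width: 0.571
```

Run:
```python
from h import *
o=bot.get_obs();print(o["t"],o["eef_pos"],o["contact_force"],o["gripper_width"])
S=bot.read_camera("side");print(pan(S));np.save("S6.npy",S)
S1=np.load("S1.npy").astype(int).sum(2)//3
S=S.astype(int).sum(2)//3
for r in range(138,158,2): print(r,S[r,238:262])
```

```text
13.1 [ 0.6046015  -0.18402709  0.17259035] [ 0.39364053  0.68010529 -1.32654305] 0.5708105954726993
[(np.float64(9.2), -0.2, 0.82), (np.float64(5.4), -0.8, 0.76)]
138 [ 57  68  67  55  37  17  11  12  17  34  52  46  22  21  25  32  37  56
 114 156 161 162 162 162]
140 [ 61  54  44  38  38  25  19  18  18  37  55  48  21  14  17  26  35  44
  91 138 158 160 161 161]
142 [ 65  70  63  42  33  28  22  21  19  37  55  50  31  31  34  33  31  35
  86 136 158 160 160 160]
144 [ 79  72  58  37  27  24  21  20  18  37  55  49  23  18  18  17  16  30
  87 137 158 160 161 161]
146 [ 95  91  86  71  45  40  35  32  29  42  54  47  21  16  17  21  40  78
 126 156 161 161 161 161]
148 [153 146 131 121 116 110  92  78  66  54  41  43  59  77  97 111 133 156
 160 160 160 160 160 160]
150 [162 161 162 162 161 160 152 145 137 111  99 115 140 152 157 160 161 161
 161 161 161 160 159 159]
152 [162 162 162 162 162 159 133  87  95 115 123 118 102  88 124 158 162 162
 162 162 161 160 159 157]
154 [159 159 161 161 161 159 132  81  76  78  79  81  80  83 121 157 162 161
 161 161 159 159 157 157]
156 [159 157 155 144 135 133 113  78  75  78  79  80  80  78  91 116 134 137
 142 154 158 159 157 156]
```

carry_out([
  [[0, 0, 0], [0.08, 0.19, 0.4], 4.5],
  [[0, 0, 0], [0.08, 0.19, 1], 4.5],
  [[0, 0, 0], [0.08, 0.19, 1.5], 4.5],
  [[0, 0, 0], [0.08, 0.19, 1.8], 4.5],
  [[0, 0, 0], [0.08, 0.19, 2.1], 4.5],
])

```text
t: 13.78
eef_pos: [0.6053, -0.1871, 0.1509]
tool_rot: [-0.0, 1.0, 0.0, -0.0]
contact_force: [0.2, -0.3, -0.8]
gripper_width: 0.573
```

carry_out([
  [[0, 0, 0], [0, 0, 0.3], 4.5],
  [[0, 0, 0], [0, 0, 0.6], 4.5],
  [[0, 0, 0], [0, 0, 0.9], 4.5],
  [[0, 0, 0], [0, 0, 1.2], 4.5],
  [[0, 0, 0], [0, 0, 1.2], 4.5],
])

```text
t: 14.4
eef_pos: [0.6051, -0.1871, 0.1389]
tool_rot: [-0.0, 1.0, 0.0, -0.0]
contact_force: [-0.0, -0.4, -2.0]
gripper_width: 0.572
```

Run:
```python
from h import *
o=bot.get_obs();print(o["t"],o["eef_pos"],o["contact_force"],o["torque"],o["gripper_width"])
S=bot.read_camera("side");print(pan(S),pan(S,"S5.npy"));np.save("S7.npy",S)
cv2.imwrite("pics/h.png",crop(S,215,115,70,80,7))
```

```text
14.4 [ 0.60514039 -0.1871014   0.13890853] [-7.78778410e-04 -4.01272563e-01 -2.02873350e+00] [-0.06009473 -0.00559133 -0.04052288] 0.5723324434192005
[(np.float64(9.2), -0.4, 0.82), (np.float64(5.4), -0.8, 0.76)] [(np.float64(0.0), 0.0, 1.0), (np.float64(0.0), 0.0, 0.99)]
```

View pics/h.png

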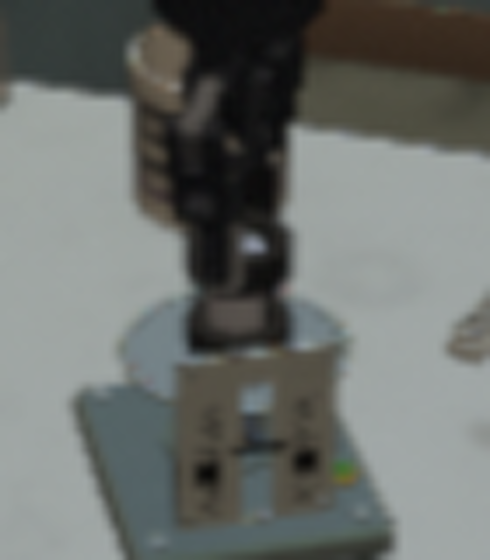

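The white spindle top shows inside the second core's hole at crop (252,243), and the pointer is unchanged (first core lies flat below). Lowering on.

carry_out([
  [[0, 0, 0], [0, 0, 0.6], 4.5],
  [[0, 0, 0], [0, 0, 1.2], 4.5],
  [[0, 0, 0], [0, 0, 1.7], 4.5],
  [[0, 0, 0], [0, 0, 2], 4.5],
  [[0, 0, 0], [0, 0, 2.3], 4.5],
])

```text
t: 15.08
eef_pos: [0.6054, -0.1872, 0.116]
tool_rot: [0.0, 1.0, 0.0, 0.0]
contact_force: [-0.7, 0.3, -0.4]
gripper_width: 0.565
```

carry_out([
  [[0, 0, 0], [0, 0, 0.3], 4.5],
  [[0, 0, 0], [0, 0, 0.6], 4.5],
  [[0, 0, 0], [0, 0, 0.9], 4.5],
  [[0, 0, 0], [0, 0, 0.9], 4.5],
  [[0, 0, 0], [0, 0, 0.9], 4.5],
])

```text
t: 15.7
eef_pos: [0.6054, -0.1871, 0.1073]
tool_rot: [0.0, 1.0, 0.0, 0.0]
contact_force: [-0.3, -0.7, 0.3]
gripper_width: 0.572
```

Run:
```python
from h import *
o=bot.get_obs();print(o["t"],o["eef_pos"],o["contact_force"],o["torque"],o["gripper_width"])
S=bot.read_camera("side");print(pan(S),pan(S,"S5.npy"));np.save("S8.npy",S)
a=S.astype(int).sum(2)//3
for r in range(174,186): print(r,a[r,244:262])
```

```text
15.7 [ 0.60535233 -0.18713806  0.10730229] [-0.32351682 -0.69715661  0.25385732] [0.01087384 0.11090274 0.0312224 ] 0.5717223493511187
[(np.float64(19.2), -0.4, 0.8), (np.float64(16.2), -1.4, 0.73)] [(np.float64(9.2), -0.2, 0.84), (np.float64(5.4), -1.0, 0.86)]
174 [ 65  65  74  78  82 102 122 123 123 111  87  79  76  70  63  67  78  80]
175 [ 66  58  66  78  82 100 118 117 112 102  85  79  75  69  73  78  80  80]
176 [61 59 68 78 80 89 99 93 80 76 78 78 76 67 64 73 77 79]
177 [73 64 68 78 79 75 70 68 74 83 80 79 74 63 61 65 71 78]
178 [73 71 75 78 79 76 69 66 78 86 81 78 75 62 57 66 72 77]
179 [60 57 68 77 77 73 65 67 77 82 76 74 66 49 37 38 57 77]
180 [62 55 64 75 72 69 61 56 58 59 56 58 48 25 10 17 52 76]
181 [35 30 53 67 54 50 48 39 40 46 47 53 51 28 19 27 54 75]
182 [11 16 50 66 54 56 64 65 71 78 79 76 67 49 45 53 65 77]
183 [22 25 53 75 76 84 92 93 94 90 82 78 75 70 70 75 75 78]
184 [47 45 61 76 79 87 96 97 97 92 82 77 74 69 71 72 72 79]
185 [66 55 68 76 79 88 97 98 97 91 82 78 76 65 59 69 81 84]
```

Pan has sunk another ~9 mm and the core's weight is already on it. I release and lift straight off.

carry_out([
  [[0, 0, 0], [0, 0, 0], 5.3],
  [[0, 0, 0], [0, 0, 0], 5.7],
  [[0, 0, 0], [0, 0, 0], 6.6],
  [[0, 0, 0], [0, 0, 0], 6.6],
  [[0, 0, 0], [0, 0, -0.5], 6.6],
])

```text
t: 16.38
eef_pos: [0.605, -0.1871, 0.112]
tool_rot: [-0.0, 1.0, 0.0, -0.0]
contact_force: [0.2, 0.0, -0.2]
gripper_width: 0.771
```

carry_out([
  [[0, 0, 0], [0, 0, -2], 6.6],
  [[0, 0, 0], [0, 0, -6], 6.6],
  [[0, 0, 0], [0, 0, -10], 6.6],
  [[0, 0, 0], [-5, -3, -10], 8.5],
  [[0, 0, 0], [-10, -4, -10], 8.5],
])

```text
t: 17.0
eef_pos: [0.5052, -0.1453, 0.2143]
tool_rot: [-0.0, 1.0, 0.001, 0.002]
contact_force: [0.5, -0.8, 0.3]
gripper_width: 0.993
```

carry_out([
  [[0, 0, 0], [-5, 0, 0], 8.5],
  [[0, 0, 0], [-5, 0, 0], 8.5],
  [[0, 0, 0], [-5, 0, 0], 8.5],
])

```text
t: 17.38
eef_pos: [0.4565, -0.1474, 0.2137]
tool_rot: [0.0, 1.0, 0.0, 0.002]
contact_force: [1.2, 0.2, 0.2]
gripper_width: 0.995
```

Run:
```python
from h import *
o=bot.get_obs();print(o["t"],o["eef_pos"],o["contact_force"],o["gripper_width"])
S=bot.read_camera("side");T=bot.read_camera("top");print(pan(S),pan(S,"S5.npy"),pan(S,"S8.npy"));np.save("S9.npy",S)
W=np.zeros((560,800,3),np.uint8);W[:560,:490]=crop(S,215,120,49,56,10);W[:560,492:492+300]=crop(S,235,164,30,28,10)[0:1].repeat(560,0)
W[:280,492:792]=crop(S,237,166,30,28,10);W[285:285+270,492:492+270]=crop(T,277,147,45,45,6)
cv2.imwrite("pics/i.png",W)
a=S.astype(int).sum(2)//3
for r in range(174,186): print(r,a[r,242:262])
```

```text
17.375 [ 0.45645424 -0.14740253  0.21373437] [1.24507048 0.19863151 0.18708965] 0.995269356283325
[(np.float64(19.2), -0.4, 0.8), (np.float64(16.2), -1.4, 0.73)] [(np.float64(8.5), 0.0, 0.83), (np.float64(4.6), -1.0, 0.87)] [(np.float64(-0.8), 0.2, 0.99), (np.float64(-0.8), 0.0, 0.99)]
174 [ 77  73  65  65  74  78  82 102 121 122 123 112  89  79  74  69  62  68
  77  79]
175 [ 77  74  65  58  65  77  81  96 111 112 112 106  89  79  75  69  72  77
  79  79]
176 [77 70 61 59 67 78 79 81 83 79 74 74 76 78 76 66 64 73 76 78]
177 [78 77 71 64 68 78 78 73 66 65 73 82 80 78 73 63 60 66 71 77]
178 [77 75 72 71 74 77 78 75 67 65 77 86 80 78 74 63 57 66 72 77]
179 [73 66 60 57 68 76 78 75 68 65 74 79 75 72 65 49 38 37 56 76]
180 [75 68 61 54 64 74 73 75 70 57 56 56 53 52 49 25 11 19 51 76]
181 [64 44 34 31 53 68 55 48 43 40 47 51 49 54 51 28 18 26 54 75]
182 [61 26 10 17 50 66 57 59 64 71 84 88 80 75 66 48 44 52 64 76]
183 [62 31 22 26 53 74 77 85 92 94 95 91 82 78 75 69 69 73 74 78]
184 [68 53 48 44 62 76 79 87 96 97 97 91 82 78 73 69 72 72 73 77]
185 [77 74 65 56 68 77 78 87 96 97 96 90 81 78 75 65 58 69 81 83]
```

View pics/i.png

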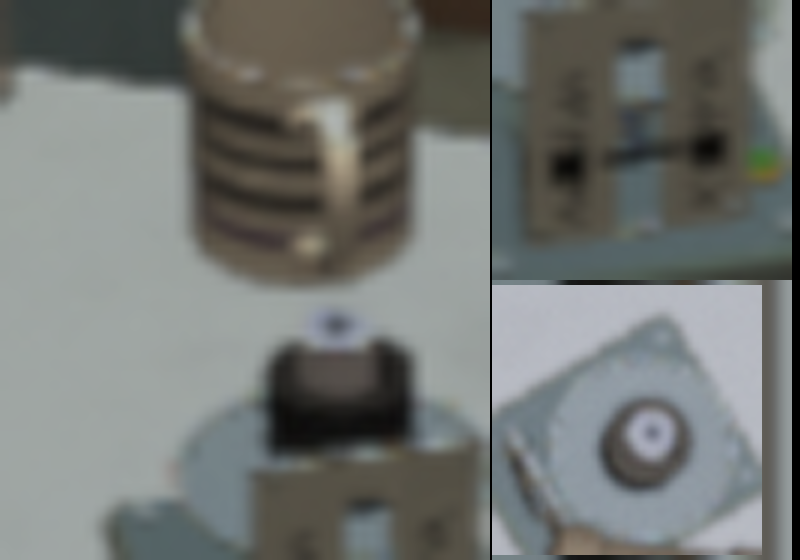

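Run:
```python
from h import *
def ptr(f):
    a=np.load(f).astype(float).mean(2);k=cv2.resize(a,None,fx=8,fy=8,interpolation=cv2.INTER_CUBIC)
    r=[]
    for c in(249,250,251):
        y0=176;p=k[172*8:186*8,c*8+4];r.append(172+(p.argmin()+.5)/8-.5)
    return np.round(r,2)
for f in("S0","S4","S5","S8","S9"): print(f,ptr(f+".npy"))
S=bot.read_camera("side");g=S.astype(float).mean(2)
for n,(x,y) in dict(L=(240,178),Rr=(254,176)).items():
    w=np.clip(70-g[y:y+9,x:x+8],0,None);yy,xx=np.mgrid[y:y+9,x:x+8];print(n,(w*xx).sum()/w.sum(),(w*yy).sum()/w.sum())
print("px/mm z",side.proj([[.57,-.13,.05]])-side.proj([[.57,-.13,.06]]))
for r in range(148,157): print(r,g[r,243:256].round().astype(int))
for z in(.116,.118,.120,.122,.124): print(z,side.at([248.1,152.0],z).round(4))
d=[(round(x["score"],2),x["location"]) for x in bot.silhouettes("core_1","side")];print(d)
S0=np.load("S0.npy");df=np.abs(S.astype(int)-S0).sum(2)>90
k,L,st,ce=cv2.connectedComponentsWithStats(df.astype(np.uint8));print([(ce[i].round().tolist(),int(st[i,4])) for i in range(1,k) if st[i,4]>12])
```

```text
S0 [176.19 176.06 176.06]
S4 [178.81 178.31 178.19]
S5 [178.81 178.44 178.19]
S8 [181.31 180.94 180.94]
S9 [181.19 181.06 180.94]
L 244.17952674897117 182.20833333333334
Rr 257.6525423728813 180.15603190428712
px/mm z [[-0.01294855  2.5762756 ]]
148 [115 108 107 109 114 119 125 136 154 158 160 161 161]
149 [155 153 153 152 152 153 153 156 159 161 161 161 161]
150 [161 160 159 157 154 150 153 157 159 160 161 162 162]
151 [162 160 158 154 141 125 134 150 158 160 161 162 163]
152 [161 159 156 149 123  92 108 139 155 157 157 161 162]
153 [152 150 154 154 139 120 133 152 151 136 132 148 156]
154 [111  94 113 139 139 138 140 143 125  78  69  98 131]
155 [58 59 75 82 83 84 84 87 83 61 40 50 80]
156 [39 52 70 75 77 79 80 80 76 59 33 37 54]
0.116 [ 0.6078 -0.1912  0.116 ]
0.118 [ 0.6067 -0.1881  0.118 ]
0.12 [ 0.6057 -0.185   0.12  ]
0.122 [ 0.6047 -0.1819  0.122 ]
0.124 [ 0.6037 -0.1788  0.124 ]
[(0.79, [251.2, 277.1]), (0.73, [245.7, 212.6]), (0.68, [182.0, 297.4]), (0.59, [161.2, 248.7]), (0.56, [292.1, 271.0]), (0.55, [193.8, 268.7]), (0.3, [246.8, 181.2])]
[([381.0, 1.0], 35), ([483.0, 22.0], 490), ([309.0, 11.0], 38), ([293.0, 39.0], 506), ([373.0, 30.0], 86), ([505.0, 46.0], 112), ([370.0, 54.0], 706), ([310.0, 52.0], 26), ([490.0, 54.0], 16), ([450.0, 58.0], 14), ([482.0, 61.0], 255), ([503.0, 85.0], 173), ([285.0, 69.0], 45), ([478.0, 97.0], 547), ([295.0, 88.0], 113), ([295.0, 105.0], 476), ([290.0, 138.0], 235), ([480.0, 151.0], 44), ([505.0, 155.0], 128), ([248.0, 158.0], 181), ([456.0, 150.0], 90), ([236.0, 158.0], 27), ([261.0, 158.0], 31), ([436.0, 171.0], 462), ([455.0, 157.0], 20), ([477.0, 159.0], 21), ([495.0, 162.0], 55), ([474.0, 167.0], 135), ([460.0, 177.0], 85), ([473.0, 190.0], 733), ([251.0, 174.0], 24), ([492.0, 212.0], 16), ([220.0, 233.0], 249), ([259.0, 238.0], 253)]
```

```bash
python3 -c "
from station import bot
print(bot.hand_in(), bot.get_obs()['t'])"
```

```text
the job is handed in; nothing more can be done
the job is handed in; nothing more can be done
```

I threaded two charcoal cores over the spindle, lowered each until the pan carried its weight, and then released it. I handed the job in at about 17.5 s, with the open gripper hovering clear of everything.

**Last checks:**
- **Cores on the scale:** both lie stacked flat on the dish, with the white spindle top showing above them.
- **Pointer:** it stands level with the dark blocks. My estimates of the pan's sink differ: about 33 mm read from the pointer, about 30.5 mm from the spindle top's height, and about 29.5 mm from the arm's height at release. All are inside the 28–40 mm band, but the lowest is only 1.5 mm above the band's edge. A third core would have brought it to 39.5 mm or more, at or past the top of the band.
- **Rest of the bench:** comparing the side pictures from before and after shows changes only at the arm, the scale and the two spots the cores came from. The other two cores and the other objects have not moved.
- **Disagreement:** the two cameras differed by 6–7 mm in y. I trusted the side camera, which matched the gripper to about 3 mm.

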